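# Key a test plate flush to the fixture fence and hold it for the reading

## Robot

A 6-joint arm with a two-finger parallel gripper is mounted at the origin on a cart in front of the work surface, level with it; the furniture and walls round the work are solid. World frame = base frame: x ahead of the robot, y to its left, z up, the work surface at z = 0. Lengths are in m, angles in degrees, forces in N, time in s.
With the tool pointing down it reaches from about 0.4 to 0.825 m from the base axis. Payload 7 kg.
Tool frame: the origin (TCP) lies between the finger pads; the fingertips stand 17 mm ahead of it and the grasp point (between the pads) lies 2 mm behind it; x points along the fingers, y is the direction in which the jaws open and shut, and the axes are right-handed (so a half turn about x gives the same grasp; the last joint's range is limited). The gripper opens to 88 mm and grips with 3 to 60 N. Pads are 19 mm wide; open, the fingers measure 130 mm over their backs; the gripper's body (78 mm by 193 mm) begins 47 mm behind the grasp point.
Start: joints at [-53.279, 20.546, 0.682, 0, -70.136, -16.507], TCP at [0.233, -0.633, 0.244] pointing down, gripper open.
Joint ranges: [-176.03, 176.03], [-82.01, 121.73], [-58.28, 71.71], [-173.87, 95.51], [-174.79, -0.11], [-173.66, 173.66]. Speed limits (degrees/s): [136.94, 136.94, 172.46, 180, 180, 180].

## Interface

Orientations are given as [roll, pitch, yaw] about the fixed x, y, z axes, in that order (R = Rz(yaw) Ry(pitch) Rx(roll)).
In Python, from plant import r gives the robot as it stands.
- The arm moves only by the shell command python3 -m jog 'ROWS' [FORCE]. ROWS is a JSON object of lists of equal length, an entry for each row: "fingers": the opening, from 0 (shut) to 1 (fully open); "dp": the shift along the tool's x, y, z in mm, a list of three; "twist": the turn about the tool's x in degrees. In form: {"fingers": [fingers, ...], "dp": [[dx, dy, dz], ...], "twist": [twist, ...]}. A call has exactly 5 rows; each row is the pose to reach, as a shift and turn from the pose measured when the call began, along the tool's axes at that moment; what a row does not reach only later rows make up. A row lasts 1/10 s, in which the tool goes at most 50 mm and 8.59 degrees, less where a joint would pass 70% of its speed; a pose out of reach is approached as far as the arm can. A call with a gripper value outside its range is refused whole. The fingers move at their own pace and stop on an object; FORCE is the grip in N (left out, the last holds). Time passes only in rows, so rows that repeat a pose let the fingers close, or fill a call up. It gives the time, the measured TCP pose, the force and the opening at its end, in the units of the state.
- r.get_state(): the state, without advancing time (a new reading comes with each control period).
- r.capture(name): name is "scene" or "side" or "wrist"; returns a dict with "frame" (384x512x3 uint8, red, green, blue), "intrinsics" (3x3 intrinsics, pixels), "pose" (4x4, takes a point from camera to world coordinates). Camera axes: x right, y down, z forward; pixel columns grow to the right and rows downward; lengths in m; the calibration is good to about 2 mm. A picture is of the moment at which its call begins. There is no depth.
- r.close_job(): hands the job in, once; it reports no verdict.
The state is a dict: "time_s": time; "joints": joint angles; "qd": joint speeds; "joint_torque": joint torques, N m; "tcp_pos": TCP position; "eef_rot": TCP orientation; "contact_force": force on the tool from outside, world axes, zero at the start; "moment": the same for the moment, N m; "gripper_width": finger opening in m.
Only numpy, scipy, OpenCV 4.12 (cv2) and the standard library are available. Lean on these libraries where they do the work, as an engineer would, in place of code of your own. Each camera call takes 0.05 s, during which the arm holds its last target. There are 200 camera calls.

## Task

The test plate lies loose in the measuring fixture. Lift the taper key up and off its hook on the gauge stand, slide it nose first into the gap between plate and slanted rail from the end where the gap is wide enough, and push it along until it wedges and the plate is pressed flush, square and firmly against the fence with the indicator. Finish while still gripping the key and pushing it, so that the plate stays pressed for the reading, and leave the other gauges and tools where they are.

Things in the scene. Friction and masses are not known exactly. Their poses are not given: they have to be found in the camera images.
- taper_key: Steel taper key, 0.36 kg, hung level by its window on a hook, x along the stand's x. Origin: underside, below the handle; x to the nose, y to the flat face. Body x -43 (tail, 28 thick) to +57 (nose, 12), 22 high; flat face y = +10, slanted face y = -18 (tail) to -2 (nose), slope 0.16. Handle on top 34 (x) x 12 (y): window 18 wide at z 22 to 52, solid grip block z 52 to 76
- key_grip (a point): Middle of the key's grip block, 64 mm above the key's origin
- key_nose (a point): Foot of the key's nose (thin end face), at x = 57, y = 3, z = 0 of the key
- gauge_stand: Fixed dark stand, bar on two posts, three flat hooks at x = -120, 0, 120. Origin on the table under the bar's front face; x along the bar (robot's right), y away from the robot. Hooks point to -y: 8 wide, 5 thick, top z = 157, to y = -50, where the tip stands up to z = 167. Keys hang at origin y -26, z 105; to leave to -y a key must be raised between 10 and 25 mm
- fixture: Fixed fixture. Origin on the table under the middle of the seated plate's length; x (robot's right): way the key slides; y: away from the robot, to the fence. Base x -124 to 100, y -84 to 82, top z = 12. Gap plate to rail wide at -x, narrow at +x. Plate flush and key wedged: key origin about x -7, y -25, z 12, its axes along the fixture's. A 10 mm pin at x 55, y 30 stops the plate
- fence: Straight steel fence fixed on the base, face at fixture y = +55, 140 long, top at z = 28; frame as the fixture's. A dial indicator, face up, stands behind its middle to y = 156, z = 33
- rail: Straight steel rail fixed on the base on the robot's side, 22 thick, from x = -60 to +77, top at z = 28; frame as the fixture's. Its face runs slanted from y = -43 at x = -50 to y = -27 at x = +50 (slope 0.16, 9.1 degrees): matches the key's slanted face. A push of about 10 to 20 N along it wedges the key
- wide_end (a point): Middle of the gap's wide end on the base's top, at x = -50, y = -29, z = 12 of the fixture (gap there 28 mm with the plate flush, 20 to 24 mm at the start)
- test_plate: Loose grey test plate 100 (x) x 70 (y) x 14 mm, about 0.3 kg, lying on the base; origin: centre of its underside, axes along the fixture's. Flush when its origin is at fixture y = +20; starts 4.5 to 8 mm short of that and up to 8 mm to the wide end
- plunger (a joint): Travel of the indicator's spring plunger in the fence's middle, m: 0 free (tip stands 4 mm out of the fence), 0.004 with the plate flush; about 1 to 2 N
- parallel_key: Bystander: straight key with the same handle, 14 thick from end to end, hanging on another hook
- setting_ring: Bystander: steel ring 72 mm across, bore 48, 16 thick, hanging on another hook; origin at its centre
- coating_gauge: Bystander: black hand gauge 127 x 68 x 29
- foil_box: Bystander: flat foil box 62 x 92 x 18
- steel_block: Bystander: steel disc 60 across, 14 high
- durometer: Bystander: dial gauge lying on its back, 98 x 59 x 25
- white_jar: Bystander: white jar 44 across, 46 high
- step_wedge: Bystander: stepped steel block 20 x 80 x 22

How it is judged:
By the outcome, as a careful person would: the job done as asked, in the order asked, and still so for the second after the job is handed in, while the arm keeps its last pose, push and grip.
It also fails if it takes over 50 s, if anything falls off the work surface, if the arm or the gripper's body presses on something with over 40 N, if the wrist force passes 120 N, or if a joint passes its speed limit or range.

## Working session

There is one attempt and no reset: what is moved stays moved. The work goes in short steps, Python scripts to look and compute and a shell command to move; the robot and the scene stay as the last step left them, time stands still between calls to the robot, and variables do not carry over. Pictures are saved under pics/ and viewed, on a budget of 10 in all, crops included, one or two more only if the job needs it, and the job is handed in when it is done.

```bash
mkdir -p pics; python3 - <<'E'
from plant import r
import cv2,numpy as np
s=r.get_state(); print(s)
for n in("scene","side","wrist"):
    c=r.capture(n); cv2.imwrite(f"pics/{n}0.png",c["frame"][:,:,::-1]); np.savez(f"pics/{n}0.npz",**c)
    print(n,c["intrinsics"].tolist(),np.round(c["pose"],4).tolist())
a=cv2.imread("pics/scene0.png");b=cv2.imread("pics/side0.png")
E
```

```text
{'time_s': 0.0, 'joints': array([-5.32799091e+01,  2.05925974e+01,  6.33191721e-01, -2.13042288e-02,
       -7.01364964e+01, -1.65090331e+01]), 'qd': array([-0.05293404, -0.03576488, -0.0108622 , -0.0036917 , -0.05192223,
       -0.00992896]), 'joint_torque': array([ 1.00220059e-03, -5.82716739e+01,  2.93074644e+01,  6.99754223e+00,
        7.11113287e-03, -1.97905629e-04]), 'tcp_pos': array([ 0.23303894, -0.63299192,  0.24260141]), 'eef_rot': array([ 94.71514414,  89.90202832, 114.91894639]), 'contact_force': array([0.36916025, 0.38945866, 0.08881845]), 'moment': array([-0.02983725, -0.04586032,  0.02459891]), 'gripper_width': 0.08780585511762498}
scene [[466.77133896362636, 0.0, 250.78433551907764], [0.0, 466.77133896362636, 195.32326160678286], [0.0, 0.0, 1.0]] [[0.6946, -0.34, 0.634, -0.297], [-0.7191, -0.301, 0.6264, -0.9086], [-0.0222, -0.8909, -0.4536, 0.7034], [0.0, 0.0, 0.0, 1.0]]
side [[356.3668344770103, 0.0, 252.27650819633274], [0.0, 356.3668344770103, 195.9801261424366], [0.0, 0.0, 1.0]] [[-0.9921, -0.0743, 0.1011, 0.3923], [-0.1253, 0.5416, -0.8312, 0.8334], [0.0071, -0.8373, -0.5466, 0.7234], [0.0, 0.0, 0.0, 1.0]]
wrist [[267.1140564895125, 0.0, 253.51792577024096], [0.0, 267.1140564895125, 189.10840719144267], [0.0, 0.0, 1.0]] [[-0.3459, 0.8933, 0.287, 0.1546], [0.9383, 0.3287, 0.1075, -0.6638], [0.0017, 0.3065, -0.9519, 0.3844], [0.0, 0.0, 0.0, 1.0]]
```

View pics/scene0.png

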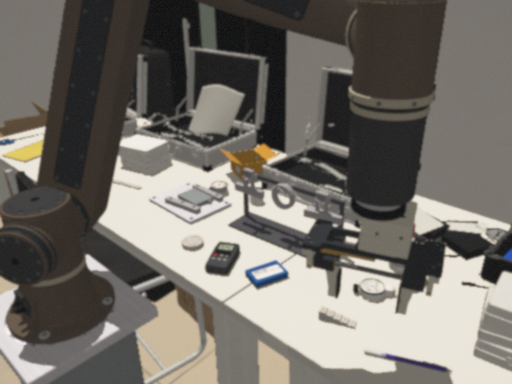

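View pics/side0.png

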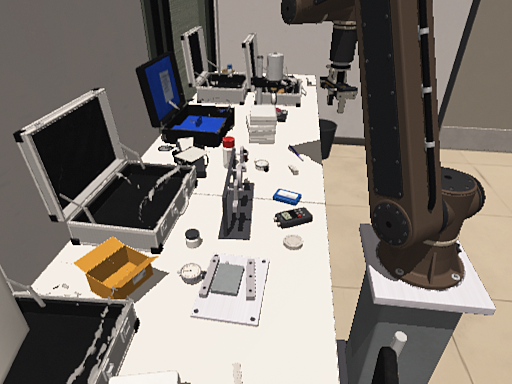

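The scene view shows the stand at about (290,205) and the fixture at (190,200). In the side view the stand is at (237,205) and the fixture at (231,288). I'll enlarge both.

```bash
python3 - <<'E'
import cv2,numpy as np
a=cv2.imread("pics/scene0.png")[155:265,140:360];b=cv2.imread("pics/side0.png")[140:330,160:320]
A=cv2.resize(a,None,fx=3.6,fy=3.6,interpolation=cv2.INTER_CUBIC)
cv2.imwrite("pics/A.png",A)
B=cv2.resize(b,None,fx=3.1,fy=3.1,interpolation=cv2.INTER_CUBIC)
cv2.imwrite("pics/B.png",B)
E
```

```text
(no output)
```

View pics/A.png

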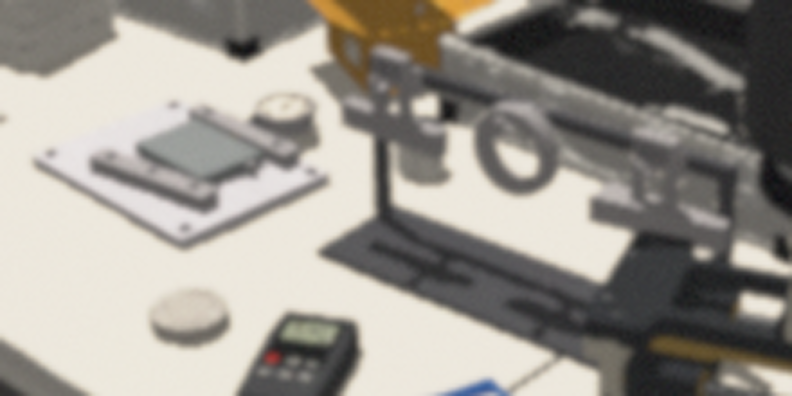

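View pics/B.png

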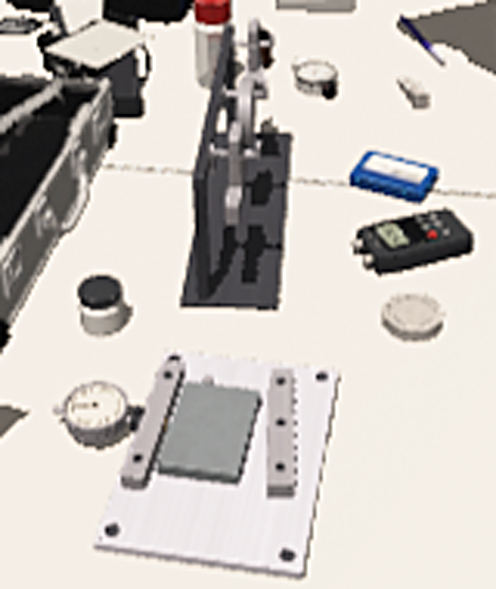

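Left and right hooks carry keys (scene crop (395,110) and (655,190)), with the ring in the middle. The fixture base corners in side crop B are about (172,352), (340,372), (305,575) and (97,547).

```bash
cat > h.py <<'E'
import numpy as np
def ray(c,uv):
    K=c["intrinsics"];P=c["pose"]
    d=P[:3,:3]@np.linalg.solve(K,[uv[0],uv[1],1.]); return P[:3,3],d
def onz(c,uv,z):
    o,d=ray(c,uv); return o+d*(z-o[2])/d[2]
def cross(c1,u1,c2,u2):
    o1,d1=ray(c1,u1);o2,d2=ray(c2,u2)
    s=np.linalg.lstsq(np.c_[d1,-d2],o2-o1,rcond=None)[0]
    a,b=o1+s[0]*d1,o2+s[1]*d2; return (a+b)/2,np.linalg.norm(a-b)
def proj(c,p):
    P=c["pose"];q=c["intrinsics"]@(P[:3,:3].T@(np.asarray(p)-P[:3,3])); return q[:2]/q[2]
E
python3 - <<'E'
import numpy as np
from h import *
np.set_printoptions(precision=4,suppress=True)
s=np.load("pics/scene0.npz");d=np.load("pics/side0.npz")
fs=lambda u:(u[0]/3.1+160,u[1]/3.1+140); fa=lambda u:(u[0]/3.6+140,u[1]/3.6+155)
for n,u in dict(pX_pY=(172,352),pX_mY=(340,372),mX_mY=(305,575),mX_pY=(97,547)).items(): print(n,onz(d,fs(u),.012))
for n,u in dict(pXmY=(325,180),mXmY=(183,243),mXpY=(36,158)).items(): print("sc",n,onz(s,fa(u),.012))
for n,u in dict(nr=(277,307),nl=(182,305),fr=(292,133)).items(): print("standbase",n,onz(d,fs(u),.004))
for n,u in dict(l=(320,252),pl=(383,212)).items(): print("standbase sc",n,onz(s,fa(u),.004))
print("left key grip",[onz(s,fa((395,70)),z) for z in(.16,.175)], "right",onz(s,fa((655,150)),.17))
print("left key grip side",onz(d,fs((240,125)),.17))
E
```

```text
pX_pY [0.5918 0.0717 0.012 ]
pX_mY [0.4324 0.0777 0.012 ]
mX_mY [0.44   0.3011 0.012 ]
mX_pY [0.6026 0.2968 0.012 ]
sc pXmY [0.5784 0.048  0.012 ]
sc mXmY [0.4252 0.0561 0.012 ]
sc mXpY [0.4336 0.2742 0.012 ]
standbase nr [ 0.5036 -0.0159  0.004 ]
standbase nl [ 0.5987 -0.0062  0.004 ]
standbase fr [ 0.5296 -0.3545  0.004 ]
standbase sc l [ 0.4994 -0.0281  0.004 ]
standbase sc pl [ 0.5815 -0.0197  0.004 ]
left key grip [array([ 0.5538, -0.0659,  0.16  ]), array([ 0.5303, -0.0891,  0.175 ])] right [ 0.5608 -0.3097  0.17  ]
left key grip side [ 0.5503 -0.0886  0.17  ]
```

View pics/wrist0.png

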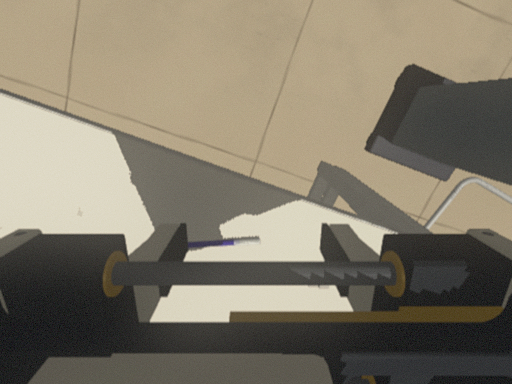

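The wrist view only shows the table edge and the gripper's own fingers. Next I need the tool axes and the camera mounting.

```bash
cat >> h.py <<'E'
from scipy.spatial.transform import Rotation as R
def tool(r):
    s=r.get_state(); return s["tcp_pos"],R.from_euler('xyz',s["eef_rot"],degrees=True).as_matrix()
def go(r,p,jaw=None):
    """dp in mm (tool axes) to world point p, twist to bring tool y to world heading jaw (deg)"""
    t,M=tool(r); h=np.degrees(np.arctan2(M[1,1],M[0,1]))
    print("dp",np.round(M.T@(np.asarray(p)-t)*1e3,1),"heading y",round(h,2),"twist",None if jaw is None else round(-(((jaw-h)+180)%360-180),2))
E
python3 - <<'E'
from plant import r
from h import *
np.set_printoptions(precision=4,suppress=True)
t,M=tool(r);print(t);print(M)
c=np.load("pics/wrist0.npz")["pose"]
print("cam in tool",M.T@(c[:3,3]-t));print(M.T@c[:3,:3])
go(r,[.45,-.2,.32],-86); go(r,[.45,-.2,.32],94)
E
```

```text
[ 0.2331 -0.6331  0.2428]
[[-0.0006 -0.3455  0.9384]
 [ 0.0012  0.9384  0.3455]
 [-1.      0.0013 -0.0002]]
cam in tool [-0.1415 -0.0015 -0.0842]
[[-0.0004 -0.3066  0.9518]
 [ 1.      0.0002  0.0005]
 [-0.0004  0.9518  0.3066]]
dp [-76.8 331.6 353.2] heading y 110.21 twist -163.79
dp [-76.8 331.6 353.2] heading y 110.21 twist 16.21
```

```bash
python3 -m jog '{"fingers":[1,1,1,1,1],"dp":[[-20,33,35],[-40,66,70],[-60,100,105],[-77,133,141],[-77,166,177]],"twist":[3,6,10,13,16]}' && python3 - <<'E'
from plant import r
from h import *
go(r,[.45,-.2,.32],94)
E
```

```text
time_s: 0.65
tcp_pos: [0.3396, -0.4216, 0.3218]
eef_rot: [-35.2, 89.9, -31.1]
contact_force: [1.3, 0.0, 0.5]
gripper_width: 0.0876
dp [  1.8 213.2 125.8] heading y 94.06 twist 0.06
```

```bash
python3 -m jog '{"fingers":[1,1,1,1,1],"dp":[[0,43,25],[0,86,50],[0,129,75],[0,172,100],[0,213,126]],"twist":[0,0,0,0,0]}' && python3 -m jog '{"fingers":[1,1,1,1,1],"dp":[[0,0,0],[0,0,0],[0,0,0],[0,0,0],[0,0,0]],"twist":[0,0,0,0,0]}' && python3 - <<'E'
from plant import r
from h import *
import cv2
c=r.capture("wrist");np.savez("pics/w1.npz",**c)
cv2.imwrite("pics/w1.png",cv2.resize(c["frame"][:300,:,::-1],None,fx=1.56,fy=1.56,interpolation=cv2.INTER_CUBIC))
E
```

```text
time_s: 1.15
tcp_pos: [0.4504, -0.1981, 0.322]
eef_rot: [-25.2, 89.8, -21.1]
contact_force: [1.3, -1.1, 0.4]
gripper_width: 0.0876
time_s: 1.65
tcp_pos: [0.4499, -0.1991, 0.322]
eef_rot: [-26.9, 89.9, -22.9]
contact_force: [0.7, -0.1, -0.2]
gripper_width: 0.0873
```

View pics/w1.png

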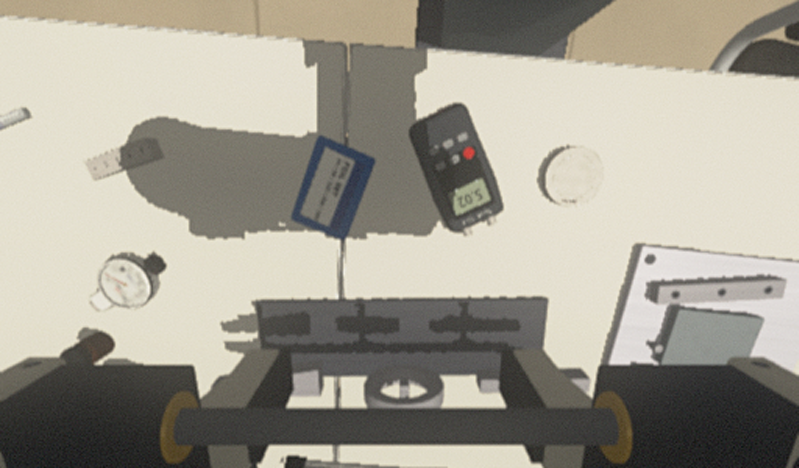

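The camera sits on the robot's side of the tool, and image-up points back to the robot. The stand base is at (400,325), the keys are hidden by the fingers at about (305,380) and (490,380), and the fixture is at the right edge. I'll move further out to bring the keys into clear view.

```bash
python3 -m jog '{"fingers":[1,1,1,1,1],"dp":[[0,0,45],[0,0,90],[0,0,130],[0,0,130],[0,0,130]],"twist":[0,0,0,0,0]}' && python3 - <<'E'
from plant import r
from h import *
import cv2
c=r.capture("wrist");np.savez("pics/w2.npz",**c)
cv2.imwrite("pics/w2.png",cv2.resize(c["frame"][:300,:,::-1],None,fx=1.56,fy=1.56,interpolation=cv2.INTER_CUBIC))
E
```

```text
time_s: 2.2
tcp_pos: [0.5798, -0.1906, 0.3209]
eef_rot: [-96.9, 89.9, -93.0]
contact_force: [-0.4, -0.3, -0.4]
gripper_width: 0.0873
```

View pics/w2.png

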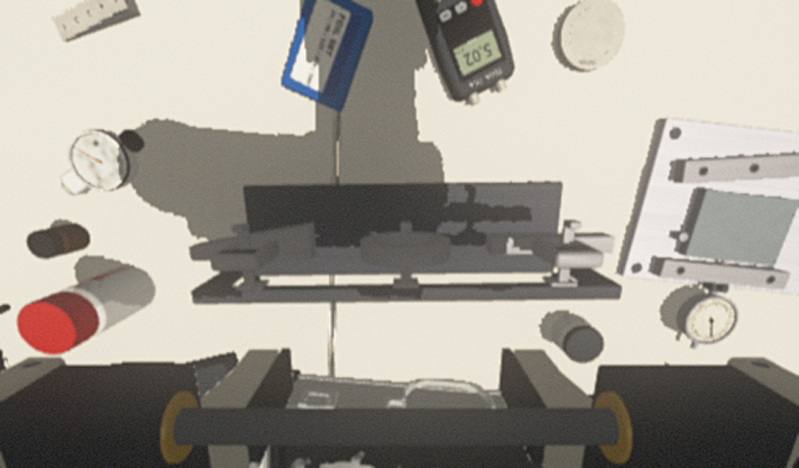

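Both keys are visible, at (250,245) and (555,250), with the ring at (405,248). I'll enlarge the two keys to tell which one tapers.

```bash
python3 - <<'E'
import numpy as np,cv2
f=np.load("pics/w2.npz")["frame"][:,:,::-1]
f=np.clip(f.astype(float)*1.8,0,255).astype(np.uint8)
a=f[135:200,110:240];b=f[135:200,290:420]
cv2.imwrite("pics/k.png",cv2.resize(np.vstack([a,b]),None,fx=4.5,fy=4.5,interpolation=cv2.INTER_CUBIC)[:598])
E
```

```text
(no output)
```

View pics/k.png

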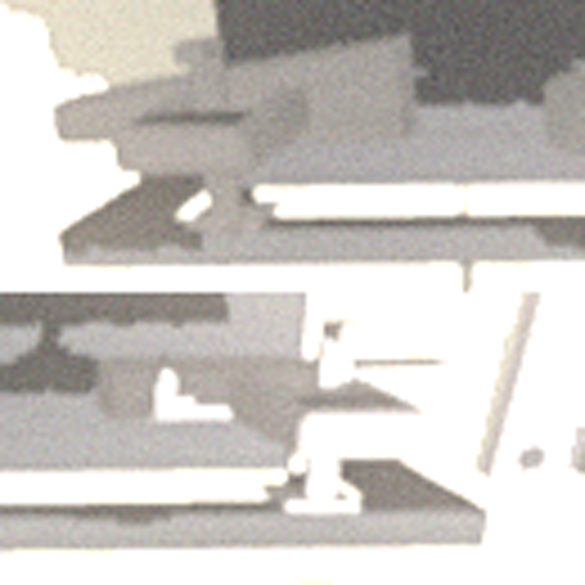

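The top key (left in the image, so the robot's right hook) tapers clearly. It is thin on the left and thick on the right, so its nose points to stand +x. Estimate its grip block, then go above it.

```bash
python3 - <<'E'
from plant import r
from h import *
np.set_printoptions(precision=4,suppress=True)
c=np.load("pics/w2.npz")
p=onz(c,(151,169.4),.181);print(p,c["pose"][:3,3])
for u in((245,185),(561,183)): print("base front",onz(c,np.array(u)/1.56,.004))
go(r,[.60,p[1],.30],94)
E
```

```text
[ 0.5721 -0.304   0.181 ] [ 0.4964 -0.1979  0.4626]
base front [ 0.5319 -0.3565  0.004 ]
base front [ 0.5067 -0.021   0.004 ]
dp [  21.8 -114.5   13. ] heading y 93.91 twist -0.09
```

```bash
python3 -m jog '{"fingers":[1,1,1,1,1],"dp":[[0,-40,5],[0,-80,10],[5,-115,15],[12,-115,15],[12,-115,15]],"twist":[0,0,0,0,0]}' && python3 - <<'E'
from plant import r
from h import *
import cv2
c=r.capture("wrist");np.savez("pics/w3.npz",**c)
f=np.clip(c["frame"][:,:,::-1].astype(float)*1.5,0,255).astype(np.uint8)
cv2.imwrite("pics/w3.png",cv2.resize(f[80:260,140:400],None,fx=3,fy=3,interpolation=cv2.INTER_CUBIC))
E
```

```text
time_s: 2.75
tcp_pos: [0.6005, -0.3052, 0.3089]
eef_rot: [-161.7, 90.0, -157.9]
contact_force: [-0.4, -0.5, -0.4]
gripper_width: 0.0876
```

View pics/w3.png

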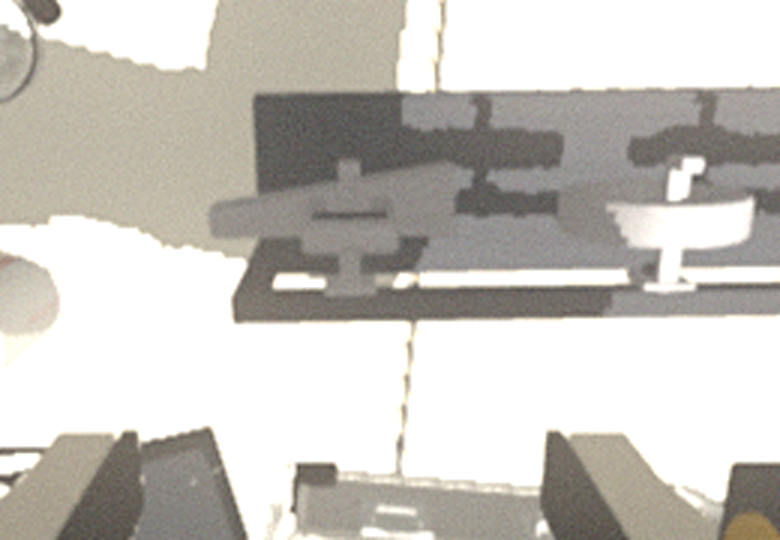

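The key is clear now. Its grip-block top spans about (301..401, 217..252), centred at (351,235). The nose is on the left at (212,218), the tail is at (460,190), and the hook tip is at (349,165).

```bash
python3 - <<'E'
from plant import r
from h import *
np.set_printoptions(precision=4,suppress=True)
c=np.load("pics/w3.npz");f=lambda u:(u[0]/3+140,u[1]/3+80)
p=onz(c,f((351,235)),.181);print(p)
for u,z in (((349,163),.167),((349,252),.181),((301,252),.181),((401,252),.181),((212,203),.127),((212,238),.127)): print(u,onz(c,f(u),z))
for u in ((238,321),(770,318),(255,93),(770,93)): print(u,onz(c,f(u),.16),onz(c,f(u),.004))
go(r,[p[0],p[1],.22],94.3)
E
```

```text
[ 0.5704 -0.3053  0.181 ]
(349, 163) [ 0.5478 -0.3074  0.167 ]
(349, 252) [ 0.5763 -0.3055  0.181 ]
(301, 252) [ 0.5774 -0.322   0.181 ]
(401, 252) [ 0.5751 -0.2877  0.181 ]
(212, 203) [ 0.5717 -0.3608  0.127 ]
(212, 238) [ 0.586  -0.3605  0.127 ]
(238, 321) [ 0.6104 -0.3452  0.16  ] [ 0.6605 -0.3628  0.004 ]
(770, 318) [ 0.5958 -0.1438  0.16  ] [ 0.6381 -0.0533  0.004 ]
(255, 93) [ 0.5268 -0.3416  0.16  ] [ 0.532  -0.3572  0.004 ]
(770, 93) [ 0.5149 -0.1626  0.16  ] [ 0.5137 -0.0822  0.004 ]
dp [ 89.8   1.4 -30.5] heading y 93.84 twist -0.46
```

```bash
python3 -m jog '{"fingers":[1,1,1,1,1],"dp":[[0,0,-30],[30,0,-30],[60,0,-30],[85,0,-30],[85,0,-30]],"twist":[-0.4,-0.4,-0.4,-0.4,-0.4]}' && python3 - <<'E'
from plant import r
from h import *
go(r,[.571,-.3055,.167],94.2)
E
```

```text
time_s: 3.3
tcp_pos: [0.5689, -0.3049, 0.2224]
eef_rot: [157.7, 89.8, 162.0]
contact_force: [-0.4, 1.0, -0.1]
gripper_width: 0.0877
dp [55.4 -0.8  2.2] heading y 94.28 twist 0.08
```

```bash
python3 -m jog '{"fingers":[1,1,1,0.7,0.5],"dp":[[20,0,2],[40,-1,2],[55,-1,2],[55,-1,2],[55,-1,2]],"twist":[0,0,0,0,0]}' 50 && python3 -m jog '{"fingers":[0.3,0.3,0.3,0.3,0.3],"dp":[[0,0,0],[0,0,0],[0,0,0],[0,0,0],[0,0,0]],"twist":[0,0,0,0,0]}' 50 && python3 -m jog '{"fingers":[0.2,0.2,0.2,0.2,0.2],"dp":[[0,0,0],[0,0,0],[0,0,0],[0,0,0],[0,0,0]],"twist":[0,0,0,0,0]}' 50; python3 - <<'E'
from plant import r
from h import *
import cv2
go(r,[.571,-.3055,.187],94.2)
c=r.capture("wrist");np.savez("pics/w4.npz",**c)
E
```

```text
time_s: 3.8
tcp_pos: [0.5716, -0.3056, 0.1695]
eef_rot: [167.4, 89.9, 171.7]
contact_force: [0.7, -1.2, -0.2]
gripper_width: 0.0768
time_s: 4.3
tcp_pos: [0.5715, -0.3056, 0.1696]
eef_rot: [168.1, 89.9, 172.4]
contact_force: [0.8, -0.2, -0.9]
gripper_width: 0.0375
time_s: 4.8
tcp_pos: [0.5715, -0.3055, 0.1695]
eef_rot: [165.7, 89.9, 170.1]
contact_force: [0.0, 0.6, -0.6]
gripper_width: 0.0337
dp [-17.4   0.1  -0.6] heading y 94.33 twist 0.13
```

```bash
python3 -m jog '{"fingers":[0.2,0.2,0.2,0.2,0.2],"dp":[[-6,0,0],[-12,0,0],[-17,0,0],[-17,0,0],[-17,0,0]],"twist":[0,0,0,0,0]}' 55; python3 - <<'E'
from plant import r
from h import *
go(r,[.571,-.3055,.187],94.2)
s=r.get_state();print(s["moment"],s["contact_force"])
E
```

```text
time_s: 5.35
tcp_pos: [0.5715, -0.3055, 0.1867]
eef_rot: [160.1, 89.9, 164.4]
contact_force: [-0.7, -0.4, -4.3]
gripper_width: 0.0336
dp [-0.3  0.1 -0.5] heading y 94.33 twist 0.13
[ 0.01229403 -0.01988995 -0.02032885] [-0.7476253  -0.40475042 -4.27374748]
```

```bash
python3 -m jog '{"fingers":[0.2,0.2,0.2,0.2,0.2],"dp":[[0,0,-15],[0,0,-35],[0,0,-60],[-20,0,-75],[-60,0,-75]],"twist":[0,0,0,0,0]}' 55; python3 - <<'E'
from plant import r
from h import *
np.set_printoptions(precision=4,suppress=True)
c=np.load("pics/w2.npz")
for u in((665,120),(622,272),(690,262+2)): print(onz(c,np.array(u)/1.56,.012))
go(r,[.57,.17,.28],88)
E
```

```text
time_s: 5.85
tcp_pos: [0.4922, -0.3104, 0.2441]
eef_rot: [153.5, 89.4, 157.7]
contact_force: [1.3, -0.8, -2.7]
gripper_width: 0.0334
[0.4391 0.0681 0.012 ]
[0.5968 0.062  0.012 ]
[0.5826 0.1351 0.012 ]
dp [-34.8 473.5 112.8] heading y 94.24 twist 6.24
```

```bash
python3 -m jog '{"fingers":[0.2,0.2,0.2,0.2,0.2],"dp":[[-10,40,0],[-20,85,0],[-30,130,0],[-35,175,0],[-35,220,0]],"twist":[0,0,0,0,0]}' 55 && python3 -m jog '{"fingers":[0.2,0.2,0.2,0.2,0.2],"dp":[[0,45,0],[0,90,0],[0,135,20],[0,180,40],[0,220,60]],"twist":[1,2,3,4,6]}' 55 ; python3 - <<'E'
from plant import r
from h import *
go(r,[.58,.17,.28],88)
E
```

```text
time_s: 6.35
tcp_pos: [0.4755, -0.0898, 0.2809]
eef_rot: [146.8, 89.5, 151.0]
contact_force: [1.2, 2.4, -4.3]
gripper_width: 0.0337
time_s: 6.85
tcp_pos: [0.5186, 0.1358, 0.2818]
eef_rot: [146.8, 89.5, 145.0]
contact_force: [1.0, -0.0, -2.9]
gripper_width: 0.0336
dp [ 1.5 36.1 60.3] heading y 88.21 twist 0.21
```

```bash
python3 -m jog '{"fingers":[0.2,0.2,0.2,0.2,0.2],"dp":[[0,18,30],[0,36,60],[0,36,60],[0,36,60],[0,36,60]],"twist":[0,0,0,0,0]}' 55; python3 - <<'E'
from plant import r
from h import *
import cv2
c=r.capture("wrist");np.savez("pics/w5.npz",**c)
f=c["frame"][:,:,::-1]
cv2.imwrite("pics/w5.png",cv2.resize(f[:290],None,fx=1.56,fy=1.56,interpolation=cv2.INTER_CUBIC))
E
```

```text
time_s: 7.35
tcp_pos: [0.5789, 0.1691, 0.2813]
eef_rot: [152.3, 89.5, 150.5]
contact_force: [0.1, -1.0, -3.0]
gripper_width: 0.0338
```

View pics/w5.png

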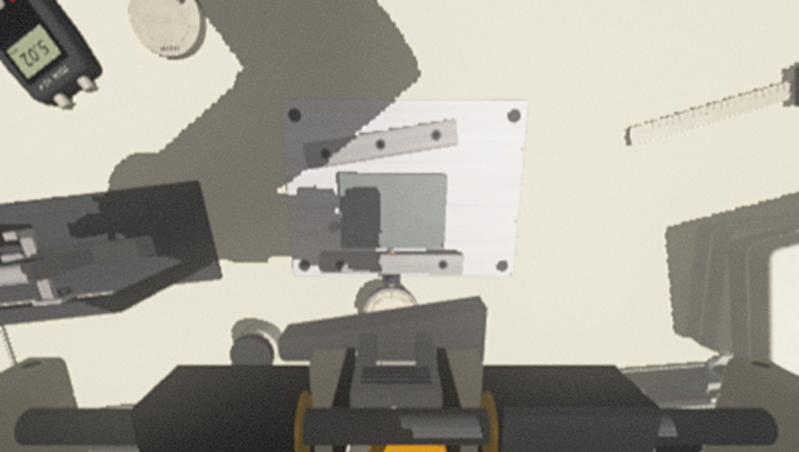

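The held key is well aligned: nose at (280,325..358), tail at (487,297). The fixture base corners are (286,100), (527,100), (513,275) and (293,275), the rail's lower edge runs from (306,170) to (457,143), and the plate is at (337..446, 172..249). Fit the fixture frame and the key in hand.

```bash
python3 - <<'E'
from plant import r
from h import *
np.set_printoptions(precision=4,suppress=True)
c=np.load("pics/w5.npz");f=lambda u:np.array(u)/1.56
u=[(286,100),(527,100),(513,275),(293,275)]
L=np.array([(100,-84),(-124,-84),(-124,82),(100,82)])/1e3
W=np.array([onz(c,f(a),.012)[:2] for a in u]); print(W)
lc,wc=L.mean(0),W.mean(0); H=(L-lc).T@(W-wc); U,S,V=np.linalg.svd(H); 
Rm=(V.T@np.diag([1,np.linalg.det(V.T@U.T)])@U.T); t=wc-Rm@lc
print("origin",t,"xheading",np.degrees(np.arctan2(Rm[1,0],Rm[0,0])),"res mm",(L@Rm.T+t-W)*1e3)
fx=lambda p:(Rm.T@(np.asarray(p)[:2]-t))*1e3
for n,a,z in(("rail-x",(457,143),.028),("rail+x",(306,170),.028),("pl",(337,172),.026),("pl",(446,173),.026),("pl",(444,249),.026),("pl",(341,249),.026),("fence",(463,250),.028)): print(n,fx(onz(c,f(a),z)))
T,M=tool(r);h=np.arctan2(M[1,1],M[0,1])-np.pi; Rk=np.array([[np.cos(h),-np.sin(h)],[np.sin(h),np.cos(h)]])
print("tool x heading",np.degrees(h))
for n,a in(("nose slant",(281,325)),("nose flat",(281,358)),("tail slant",(487,297))): print(n,Rk.T@(onz(c,f(a),T[2]-.0646+.022)[:2]-T[:2])*1e3)
np.savez("fix.npz",R=Rm,t=t)
for X,Y in((-125,-43),(-7,-25)): print(X,Y,Rm@np.array([X,Y])/1e3+t)
E
```

```text
[[0.438  0.0743]
 [0.4447 0.2917]
 [0.608  0.2878]
 [0.6007 0.0635]]
origin [0.5234 0.1673] xheading -92.07992592936438 res mm [[-2.2021 -3.8572]
 [-0.7346  2.5243]
 [ 1.9098  0.4582]
 [ 1.027   0.8747]]
rail-x [-57.7241 -45.5586]
rail+x [ 78.4025 -21.7683]
pl [ 50.5797 -20.1315]
pl [-49.2005 -19.755 ]
pl [-50.1869  50.7788]
pl [49.3499 51.2043]
fence [-68.2845  51.2838]
tool x heading -91.81218740531779
nose slant [55.7419 -9.8498]
nose flat [57.1485  7.3616]
tail slant [-41.0961 -23.6949]
-125 -43 [0.485  0.2938]
-7 -25 [0.4987 0.1752]
```

```bash
cat >> h.py <<'E'
def fixgo(r,X,Y,zkey):
    F=np.load("fix.npz"); t,M=tool(r)
    k=F["R"].T@(t[:2]-F["t"])*1e3; s=r.get_state()
    f=F["R"].T@s["contact_force"][:2]
    print("key now X,Y,z",np.round(k,1),round((t[2]-.0646)*1e3,1),"force fix",np.round(f,1),round(s["contact_force"][2],1),"Mz",np.round(s["moment"],2),"w",round(s["gripper_width"]*1e3,1))
    p=F["R"]@np.array([X,Y])/1e3+F["t"]; go(r,[p[0],p[1],.0646+zkey/1e3],87.9)
E
python3 -c "
from plant import r
from h import *
fixgo(r,-140,-36,40)"
```

```text
key now X,Y,z [-3.9 55.4] 217.1 force fix [0.4 0. ] -2.5 Mz [-0.03 -0.01  0.04] w 33.2
dp [178.3 135.8 -89.6] heading y 88.19 twist 0.29
```

```bash
python3 -m jog '{"fingers":[0.2,0.2,0.2,0.2,0.2],"dp":[[0,35,-22],[15,70,-45],[50,105,-68],[95,136,-90],[140,136,-90]],"twist":[0.3,0.3,0.3,0.3,0.3]}' 55; python3 -c "
from plant import r
from h import *
fixgo(r,-135,-36,13.5)"
```

```text
time_s: 7.9
tcp_pos: [0.4921, 0.3106, 0.1505]
eef_rot: [105.4, 89.4, 103.4]
contact_force: [0.9, 2.1, -2.8]
gripper_width: 0.0333
key now X,Y,z [-142.   -36.4] 85.9 force fix [-2.1  0.9] -2.8 Mz [ 0.14 -0.23  0.04] w 33.3
dp [72.3 -7.7  0.6] heading y 88.03 twist 0.13
```

```bash
python3 -m jog '{"fingers":[0.2,0.2,0.2,0.2,0.2],"dp":[[30,-7,0],[55,-7,0],[65,-7,0],[71,-7,0],[71,-7,0]],"twist":[0,0,0,0,0]}' 55; python3 - <<'E'
from plant import r
from h import *
import cv2
fixgo(r,-107,-37,13)
c=r.capture("wrist");np.savez("pics/w6.npz",**c)
f=c["frame"][:,:,::-1]
cv2.imwrite("pics/w6.png",cv2.resize(f[100:360,60:400],None,fx=2.3,fy=2.3,interpolation=cv2.INTER_CUBIC))
E
```

```text
time_s: 8.4
tcp_pos: [0.4921, 0.3042, 0.08]
eef_rot: [101.6, 89.4, 99.7]
contact_force: [0.6, 1.1, -3.7]
gripper_width: 0.0334
key now X,Y,z [-135.7  -36.3] 15.4 force fix [-1.1  0.6] -3.7 Mz [-0.17  0.03 -0.05] w 33.4
dp [  2.1 -28.8  -0.7] heading y 88.02 twist 0.12
```

View pics/w6.png

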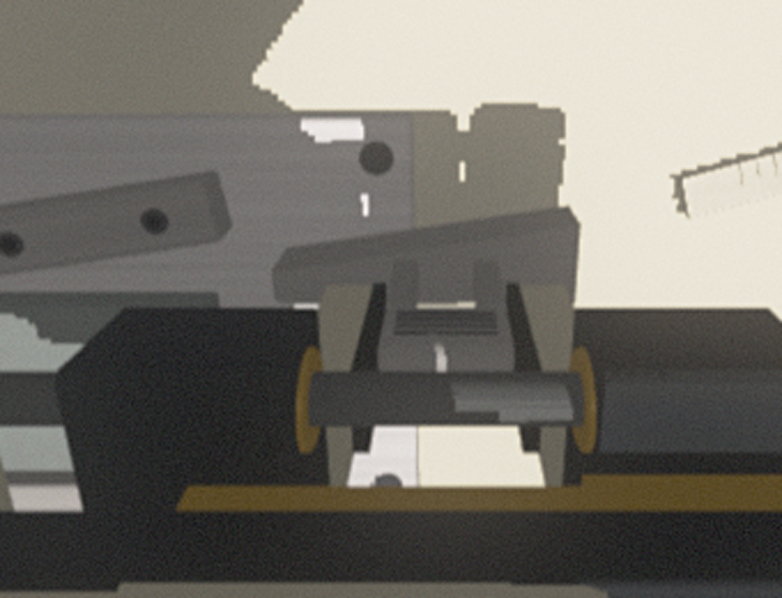

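The nose's top edge runs from (275,268) to (275,302), the rail's -x end corner is at about (222,241), and the plate's near corner is at about (218,293). Convert these to fixture coordinates.

```bash
python3 - <<'E'
from plant import r
from h import *
np.set_printoptions(precision=1,suppress=True)
c=np.load("pics/w6.npz");F=np.load("fix.npz");f=lambda u:(u[0]/2.3+60,u[1]/2.3+100)
for n,u,z in(("nose slant",(275,268),.0374),("nose flat",(275,302),.0374),("tail slant",(578,228),.0374),("rail top",(222,241),.028),("rail far top",(0,275),.028),("plate",(218,293),.026),("base corner",(412,113),.012),):
    print(n,F["R"].T@(onz(c,f(u),z)[:2]-F["t"])*1e3)
E
```

```text
nose slant [-79.2 -39.2]
nose flat [-78.2 -27. ]
tail slant [-176.9  -52.9]
rail top [-59.6 -45. ]
rail far top [ 17.1 -32.7]
plate [-55.3 -24.8]
base corner [-123.3  -85.6]
```

Measurements agree within 1 mm. The key is at Y≈-36.5, and the gap at its mouth runs about -43.5 to -24, so I'll aim for Y≈-39 at the mouth.

```bash
python3 -m jog '{"fingers":[0.2,0.2,0.2,0.2,0.2],"dp":[[1,-3,-2],[2,-8,-2.5],[2,-16,-2.5],[2,-24,-2],[2,-32,-1]],"twist":[0,0,0,0,0]}' 55; python3 -c "
from plant import r
from h import *
fixgo(r,-70,-34.2,13)"
```

```text
time_s: 8.95
tcp_pos: [0.4902, 0.2717, 0.0784]
eef_rot: [97.2, 89.4, 95.2]
contact_force: [-0.4, -0.5, -3.3]
gripper_width: 0.0333
key now X,Y,z [-103.2  -37. ] 13.8 force fix [ 0.5 -0.4] -3.3 Mz [-0.1  -0.03  0.05] w 33.3
dp [  0.4 -33.2   2.7] heading y 88.02 twist 0.12
```

```bash
python3 -m jog '{"fingers":[0.2,0.2,0.2,0.2,0.2],"dp":[[0,-7,0],[0,-14,0.5],[0,-20,1],[0,-27,2],[0,-33,2.7]],"twist":[0,0,0,0,0]}' 60; python3 -c "
from plant import r
from h import *
fixgo(r,-45,-30.6,13)"
```

```text
time_s: 9.45
tcp_pos: [0.4918, 0.2381, 0.078]
eef_rot: [97.6, 89.4, 95.6]
contact_force: [0.2, 0.2, -3.0]
gripper_width: 0.0337
key now X,Y,z [-69.6 -34.1] 13.4 force fix [-0.2  0.2] -3.0 Mz [-0.08 -0.02 -0.01] w 33.7
dp [  0.1 -24.6   3.5] heading y 88.01 twist 0.11
```

```bash
python3 -m jog '{"fingers":[0.2,0.2,0.2,0.2,0.2],"dp":[[0,-5,0.7],[0,-10,1.5],[0,-15,2.2],[0,-20,3],[0,-25,3.7]],"twist":[0,0,0,0,0]}' 60; python3 -c "
from plant import r
from h import *
fixgo(r,-30,-28.7,13)"
```

```text
time_s: 9.95
tcp_pos: [0.4947, 0.2126, 0.0777]
eef_rot: [97.4, 89.4, 95.4]
contact_force: [0.5, 0.8, -3.4]
gripper_width: 0.0336
key now X,Y,z [-44.3 -30.3] 13.1 force fix [-0.8  0.4] -3.4 Mz [-0.09 -0.    0.  ] w 33.6
dp [ -0.  -14.3   1.6] heading y 88.02 twist 0.12
```

```bash
python3 -m jog '{"fingers":[0.2,0.2,0.2,0.2,0.2],"dp":[[0.3,-3,0.5],[0.6,-6,1],[0.6,-9,1.4],[0.6,-12,1.9],[0.6,-14,2.2]],"twist":[0,0,0,0,0]}' 60; python3 -c "
from plant import r
from h import *
fixgo(r,-18,-26.8,12.5)"
```

```text
time_s: 10.45
tcp_pos: [0.4964, 0.1987, 0.0771]
eef_rot: [96.4, 89.3, 94.4]
contact_force: [-2.7, 3.3, -1.3]
gripper_width: 0.0335
key now X,Y,z [-30.4 -28.1] 12.5 force fix [-3.2 -2.8] -1.3 Mz [1.07 1.06 0.03] w 33.5
dp [ -0.1 -12.4   1.3] heading y 88.02 twist 0.12
```

```bash
python3 -m jog '{"fingers":[0.2,0.2,0.2,0.2,0.2],"dp":[[0,-2.5,0.4],[0,-5,0.8],[0,-7.5,1.2],[0,-10,1.6],[0,-12,1.9]],"twist":[0,0,0,0,0]}' 60; python3 -c "
from plant import r
from h import *
fixgo(r,-10,-25.5,12.5)"
```

```text
time_s: 10.95
tcp_pos: [0.498, 0.1866, 0.0771]
eef_rot: [95.2, 89.3, 93.2]
contact_force: [-3.9, 3.6, 0.5]
gripper_width: 0.0336
key now X,Y,z [-18.4 -26.1] 12.5 force fix [-3.5 -4. ] 0.5 Mz [1.41 1.37 0.05] w 33.6
dp [-0.1 -8.4  0.6] heading y 88.03 twist 0.13
```

```bash
python3 -m jog '{"fingers":[0.2,0.2,0.2,0.2,0.2],"dp":[[0,-1.5,0.2],[0,-3,0.5],[0,-4.5,0.7],[0,-6,0.9],[0,-7,1.1]],"twist":[0,0,0,0,0]}' 60; python3 -c "
from plant import r
from h import *
fixgo(r,-7,-25,12.5)"
```

```text
time_s: 11.45
tcp_pos: [0.4989, 0.1796, 0.0771]
eef_rot: [94.6, 89.3, 92.6]
contact_force: [-4.2, 5.1, 0.5]
gripper_width: 0.0334
key now X,Y,z [-11.4 -24.9] 12.5 force fix [-4.9 -4.4] 0.5 Mz [1.68 1.7  0.07] w 33.4
dp [-0.  -4.4 -0.1] heading y 88.03 twist 0.13
```

```bash
python3 -m jog '{"fingers":[0.2,0.2,0.2,0.2,0.2],"dp":[[0,-1,0],[0,-2,0.1],[0,-3,0.1],[0,-4,0.2],[0,-4,0.2]],"twist":[0,0,0,0,0]}' 60; python3 -c "
from plant import r
from h import *
fixgo(r,-5,-25,12.5)"
```

```text
time_s: 11.95
tcp_pos: [0.4989, 0.1756, 0.0771]
eef_rot: [94.6, 89.3, 92.6]
contact_force: [-2.8, 2.8, 0.5]
gripper_width: 0.0337
key now X,Y,z [ -7.4 -24.8] 12.5 force fix [-2.7 -2.9] 0.5 Mz [1.37 1.47 0.09] w 33.7
dp [ 0.  -2.4 -0.2] heading y 88.04 twist 0.14
```

```bash
python3 -m jog '{"fingers":[0.2,0.2,0.2,0.2,0.2],"dp":[[0,-1,0],[0,-2,0],[0,-3,0.1],[0,-3,0.1],[0,-3,0.1]],"twist":[0,0,0,0,0]}' 60; python3 -c "
from plant import r
from h import *
fixgo(r,-5,-25,12.5)"
```

```text
time_s: 12.45
tcp_pos: [0.4991, 0.1743, 0.0773]
eef_rot: [90.5, 89.2, 88.5]
contact_force: [-8.1, 12.4, -0.3]
gripper_width: 0.0338
key now X,Y,z [ -6.1 -24.6] 12.7 force fix [-12.1  -8.5] -0.3 Mz [4.42 2.79 0.13] w 33.8
dp [ 0.2 -1.1 -0.4] heading y 88.04 twist 0.14
```

```bash
python3 -m jog '{"fingers":[0.2,0.2,0.2,0.2,0.2],"dp":[[0,-1.5,-0.4],[0,-2,-0.8],[0,-2.4,-0.8],[0,-2.4,-0.8],[0,-2.4,-0.8]],"twist":[0,0,0,0,0]}' 60; python3 - <<'E'
from plant import r
from h import *
import cv2
fixgo(r,-5,-25,12.5)
c=r.capture("wrist");np.savez("pics/w7.npz",**c)
d=r.capture("side");np.savez("pics/d7.npz",**d)
a=cv2.resize(c["frame"][60:384,0:400,::-1],None,fx=1.2,fy=1.2,interpolation=cv2.INTER_CUBIC)[:389]
b=cv2.resize(d["frame"][240:335,180:285,::-1],(430,389),interpolation=cv2.INTER_CUBIC)
a=cv2.resize(a,(370,389*370//480))
o=np.zeros((389,800,3),np.uint8);o[:a.shape[0],:370]=a;o[:,370:]=b
cv2.imwrite("pics/w7.png",o)
E
```

```text
time_s: 12.95
tcp_pos: [0.4989, 0.1741, 0.0774]
eef_rot: [84.5, 89.0, 82.6]
contact_force: [-4.8, 12.9, -2.5]
gripper_width: 0.0339
key now X,Y,z [ -5.9 -24.7] 12.8 force fix [-12.7  -5.3] -2.5 Mz [4.68 1.89 0.09] w 33.9
dp [ 0.3 -0.9 -0.3] heading y 88.05 twist 0.15
```

View pics/w7.png

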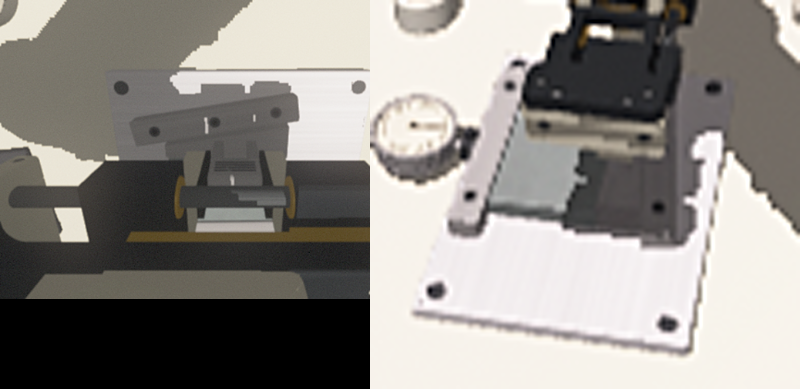

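The side view shows the plate's edge against the fence, with no gap at (490,205), and the key stalled in the gap between plate and rail. I'll finish with a firmer final push.

```bash
python3 -m jog '{"fingers":[0.2,0.2,0.2,0.2,0.2],"dp":[[0,-2.5,-0.3],[0,-3,-0.5],[0,-3.4,-0.5],[0,-3.4,-0.5],[0,-3.4,-0.5]],"twist":[0,0,0,0,0]}' 60; python3 - <<'E'
from plant import r
from h import *
import cv2
np.set_printoptions(precision=1,suppress=True)
fixgo(r,-5,-25,12.5)
d=r.capture("side")
fixgo(r,-5,-25,12.5)
np.savez("pics/d8.npz",**d)
cv2.imwrite("pics/d8.png",cv2.resize(d["frame"][250:310,190:270,::-1],(800,600),interpolation=cv2.INTER_CUBIC))
E
```

```text
time_s: 13.55
tcp_pos: [0.499, 0.1737, 0.0776]
eef_rot: [80.4, 88.7, 78.4]
contact_force: [-6.5, 18.3, -2.8]
gripper_width: 0.0333
key now X,Y,z [ -5.5 -24.7] 13.0 force fix [-18.   -7.2] -2.8 Mz [6.3 2.9 0.1] w 33.3
dp [ 0.5 -0.5 -0.3] heading y 88.07 twist 0.17
key now X,Y,z [ -5.5 -24.7] 13.0 force fix [-15.8  -7.5] -2.5 Mz [6.3 2.9 0.2] w 33.7
dp [ 0.5 -0.5 -0.3] heading y 88.07 twist 0.17
```

View pics/d8.png

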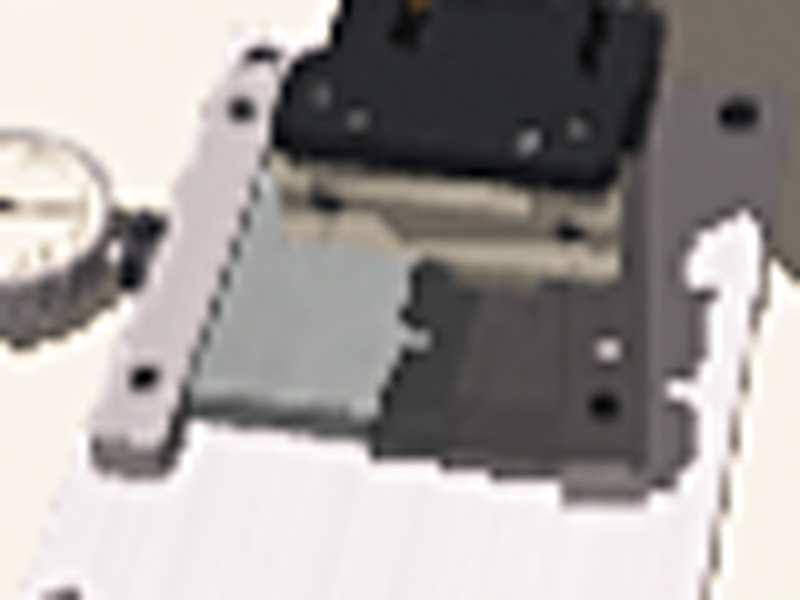

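The plate lies parallel against the fence along its whole visible edge, from (190,390) to (270,180). The key is held and pushing at 16–18 N, so I'm handing in.

```bash
python3 -c "
from plant import r
print(r.close_job())"
```

```text
the job is handed in; nothing more can be done
None
```

I lifted the taper key off the right-hand hook, slid it nose first into the wide end of the gap, and pushed it until it wedged. I handed in at about 13.6 s with the key still gripped at a 60 N setting.

**Wedge and push:** the key stopped at about fixture x -5.5, y -24.7, against the expected -7, -25. Raising the push from about 12 N to 16–18 N moved it only about 0.5 mm further.

**Plate:** in the last side view the plate lies parallel to the fence with no visible gap. I did not read the plunger travel or the dial, so flushness rests on that picture and on the key stalling.

**Disagreements:**
- The stopping point is about 1.5 mm past nominal in x, which is within my localisation error.
- The key's measured height was about 1 mm above the base (z 13).
- The tool had tilted about 1.3° under the push.
- A force of about 7 N toward the robot remained in y.

**Other gauges and tools:** I kept the path clear of them and saw no unexpected contact force, but I took no final picture of the stand.

**Budget:** I viewed 13 pictures, three over the budget of 10.

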